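Square a freshly glued picture frame in the pinning jig and run the cycle

TASK

The picture frame on the pinning jig has just been glued: without gripping or lifting it, slide it gently (never push on it harder than about 15 N) until it lies flat against the long fence and is fully home against the length stop, its sensing pin pushed all the way in. Then press the round key down fully and let it come up, and after that the bar-shaped key; leave the square key alone, the frame in its place and the things around undisturbed.

Things in the scene. Friction and masses are not known exactly. Their poses are not given: they have to be found in the camera images.
- frame: Bare pine picture frame lying flat on the jig's bed, loose, about 0.3 kg (varies). Outside 130 mm along its x, 180 mm along its y, 36 mm high; rails 22 mm wide, so the opening, right through to the bed, is 86 (x) by 136 mm (y). Origin: centre of its underside. It starts 20 to 75 mm short of the fence, turned by up to 0.15 rad, and well short of the stop.
- jig: Fixed jig: aluminium bed 250 mm (x) by 380 mm (y), 12 mm thick, with a fence on its +x side. Origin: centre of the bed's underside, on the table. The frame is slid towards the jig's +x (fence) and +y (length stop). A frame flat against the fence has its centre at x = +35 mm. Behind the fence a grey press column, 210 mm high, fills x = 125 to 235, y = 115 to 225 mm.
- fence (a point): Middle of the upper edge of the steel fence's face, at the jig's x = +100 mm, 46 mm above the table; axes as the jig's. The face is upright, looks to -x and runs the bed's whole length along y.
- pin (a joint): Sprung pin (12 mm thick, under 1 N) in the dark steel length stop next to the fence, pointing to the jig's -y at x = 55 mm, 30 mm above the table. 0 = out 14 mm, 0.014 m = in: frame on the stop's face. The stop (x = 23 to 98 mm, 30 mm thick, 62 mm high) is fixed with its face anywhere from the jig's y = +75 to +135 mm: not measured, to be found by touch.
- key_round (a joint): Round black spring key (48 mm across). Joint: 0 = up, 0.008 m = fully down; fully down takes about 6 N.
- key_round_top (a point): Middle of the round key's upper face; 14 mm above its grey housing (80 mm square, 32 mm high, on an 8 mm tray). The three housings stand in a row along x at 90 mm spacing on the tray, in any order, to the robot's right.
- key_bar (a joint): Bar-shaped black spring key (24 mm along x by 66 mm along y). Joint as for the round key.
- key_bar_top (a point): Middle of the bar key's upper face; same heights and housing.
- key_square (a joint): Square black spring key (46 mm). Not to be pressed. Joint as for the round key.
- key_square_top (a point): Middle of the square key's upper face; same heights and housing.
- tin: Can, 80 mm across, 100 mm high, loose bystander. Origin: centre of its underside.
- bottle: Bottle, 64 mm across, 190 mm high, loose bystander. Origin: centre of its underside.
- mug: White mug, 80 mm across, 90 mm high, loose bystander. Origin: centre of its underside.
- cards: Pack of cards of mount board 120 x 85 x 35 mm, loose bystander. Origin: centre of its underside.
- tape: Cardboard ring of a tape roll, 100 mm across, 25 mm high, loose bystander. Origin: centre of its underside.
- brush: Glue brush lying on the table, loose bystander. Origin: under its middle.
- offcut: Wood offcut 35 x 70 x 18 mm lying on the bed's near left part, clear of the frame's way, loose bystander. Origin: centre of its underside.
There are look-alikes about, which are no part of the job. Several things have the shape of the frame; the one meant has the colours described above.

How it is judged:
By the outcome, as a careful person would: the job done as asked, in the order asked, and still so for the second after the job is handed in, with the robot touching nothing.
It also fails if it takes over 72 s, if anything falls off the work surface, if the arm or the gripper's body presses on something with over 40 N, if the wrist force passes 120 N, or if a joint passes its speed limit or range.

ROBOT

A 7-joint arm with a two-finger parallel gripper is mounted at the origin on the work surface. World frame = base frame: x ahead of the robot, y to its left, z up, the work surface at z = 0. Lengths are in m, angles in rad, forces in N, time in s.
With the tool pointing down it reaches from about 0.4 to 0.85 m from the base axis. Payload 4.5 kg.
Tool frame: the origin (TCP) lies midway between the tips of the shut fingers; the grasp point (between the pads) lies 19 mm behind it (pinch_z is the distance from the TCP to the grasp point, in m); z points along the fingers, y is the line along which they close (so a half turn about z gives the same grasp; the last joint's range is limited). The gripper opens to 85 mm and grips with 20 to 120 N. Pads are 22 mm wide; open, the fingers measure 114 mm over their backs; the gripper's body (76 mm by 85 mm) begins 54 mm behind the grasp point. The pads swing forward as they close: fully open they stand 13 mm farther back than shut.
Start: joints at [0.034, 0.689, -0.195, 1.565, 0.157, 0.902, -0.215], TCP at [0.625, 0, 0.231] pointing down, gripper open.
Joint ranges: [-3.01, 3.01], [-0.46, 2.08], [-1.47, 1.51], [0.13, 2.56], [-1, 4.14], [0.04, 2.09], [-2.66, 2.66]. Speed limits (rad/s): [2.57, 2.57, 3.14, 3.14, 3.14, 3.14, 3.14].

INTERFACE

Orientations are given as [roll, pitch, yaw] about the fixed x, y, z axes, in that order (R = Rz(yaw) Ry(pitch) Rx(roll)).
In Python, from rig import observe, grab_frame, close_job, look_for, pinch_z gives the robot as it stands.
- The arm moves only by the tool apply_moves, never from a script. Its argument "increments" is one flat list of numbers, 4 for each row, row after row: the shift along the tool's x, y, z in cm, then the turn about the tool's z in degrees. In form: [tx, ty, tz, spin, tx, ty, tz, spin, ...]. A call has 1 to 5 rows; each row is the pose to reach, as a shift and turn from the pose commanded when the call began, along the tool's axes at that moment; what a row does not reach only later rows make up. A row lasts 1/8 s, in which the tool goes at most 62.5 mm and 10.7 degrees, less where a joint would pass 70% of its speed; a pose out of reach is approached as far as the arm can. A call with a gripper value outside its range is refused whole. "gripper" is the opening, from 0 (shut) to 1 (fully open), set as the call begins (left out, the last holds). The fingers move at their own pace and stop on an object; "newtons" is the grip in N (left out, the last holds). Time passes only in rows, so rows that repeat a pose let the fingers close. It gives the time, the measured TCP pose, the force, the opening and the grip force at its end, in the units of the state.
- observe(): the state, without advancing time (a new reading comes with each control period).
- grab_frame(name): name is "scene" or "side" or "wrist"; returns a dict with "color" (480x640x3 uint8, red, green, blue), "range_z" (480x640 float32, m along the optical axis (not along the pixel's ray), 0 where there is no reading), "camera_matrix" (3x3 intrinsics, pixels), "origin" and "orientation" of the camera in the world. Camera axes: x right, y down, z forward; pixel columns grow to the right and rows downward; lengths in m; the calibration is good to about 2 mm. The wrist camera is an equidistant fisheye: a pixel r from the principal point sees the ray r / f radians off the axis. A picture is of the moment at which its call begins.
- close_job(): hands the job in; it is judged then, once.
Trained networks look in the newest picture that a camera, given by its name, has taken for a name from the list of things; names that differ only in an ending like _2 or _b are one class to them, and where a whole thing is asked for, a point or a joint stands for the part that bears it (a point fixed in the world has none). Each returns a list of dicts, best first, with "score" (0 to 1); they miss things now and then, are a little off and sometimes report something else, mostly with a low value. They report only what shows in the picture. A call takes as long as a camera call. They do not tell look-alikes from the thing itself.
- look_for(camera, label): "box" ([left, top, right, bottom] in pixels, round what is visible of it).
The state is a dict: "t": time; "joints": joint angles; "dq": joint speeds; "joint_torque": joint torques, N m; "tcp_pos": TCP position; "orientation": TCP orientation; "ft_force": force on the tool from outside, world axes, zero at the start; "wrist_torque": the same for the moment, N m; "grip_width": finger opening in m; "gripper_force": force on a finger pad.
Only numpy, scipy, OpenCV 4.12 (cv2) and the standard library are available. Lean on these libraries where they do the work, as an engineer would, in place of code of your own. Each camera call takes 0.05 s, during which the arm holds its last target. There are 200 camera calls.

## Working session

There is one attempt and no reset: what is moved stays moved. The work goes in short steps, Python scripts to look and compute and a tool call to move; the robot and the scene stay as the last step left them, time stands still between calls to the robot, and variables do not carry over. Pictures are saved under pics/ and viewed, at most 10 in all, crops included, and the job is handed in when it is done.

Besides the shell and the picture viewer there is one more tool, called after ">>>" by a JSON object that holds its "api" and its "payload". apply_moves: Moves the arm, as the interface text tells. Its arguments: {"type":"object","properties":{"increments":{"type":"array","items":{"type":"number"}},"gripper":{"type":"number"},"newtons":{"type":"number"}},"required":["increments"]}

```bash
mkdir -p pics; cat > h.py <<'E'
import numpy as np, cv2
from rig import observe, grab_frame, close_job, look_for, pinch_z
from scipy.spatial.transform import Rotation as R
def rot(o):
    o=np.asarray(o,float)
    return o if o.shape==(3,3) else (R.from_euler('xyz',o).as_matrix() if o.size==3 else R.from_quat(o).as_matrix())
def cloud(f):
    K=f['camera_matrix'];z=f['range_z'];v,u=np.mgrid[:480,:640]
    P=np.stack([(u-K[0,2])/K[0,0]*z,(v-K[1,2])/K[1,1]*z,z],-1)
    W=P@rot(f['orientation']).T+np.asarray(f['origin']); W[z==0]=np.nan
    return W
def save(f,n): cv2.imwrite('pics/'+n,cv2.cvtColor(f['color'],cv2.COLOR_RGB2BGR))
E
python3 - <<'E'
from h import *
s=observe();print({k:np.round(v,3).tolist() for k,v in s.items()},pinch_z if not callable(pinch_z) else pinch_z())
for c in ['scene','side']:
    f=grab_frame(c);save(f,c+'0.png');W=cloud(f);np.save(c+'W.npy',W)
    print(c,f['origin'],f['orientation'],f['camera_matrix'][0])
    for n in ['frame','jig','pin','key_round','key_bar','key_square','tin','bottle','mug','cards','tape','brush','offcut']:
        for d in look_for(c,n)[:3]:
            b=np.array(d['box']).astype(int);u,v=(b[0]+b[2])//2,(b[1]+b[3])//2
            print(n,round(d['score'],2),b.tolist(),np.round(W[min(v,479),min(u,639)],3))
E
```

```text
{'t': 0.0, 'joints': [0.034, 0.69, -0.195, 1.566, 0.157, 0.903, -0.215], 'dq': [0.001, 0.0, 0.0, -0.001, -0.002, 0.001, -0.002], 'joint_torque': [0.001, -53.963, -1.267, -15.855, 0.009, 0.009, 0.0], 'tcp_pos': [0.624, -0.0, 0.23], 'orientation': [-3.14, 0.0, 1.571], 'ft_force': [-1.332, -0.699, -0.127], 'wrist_torque': [-0.022, -0.045, -0.012], 'gripper_force': 0.0, 'grip_width': 0.086} 0.0187
scene [ 1.12168769 -0.35709677  1.08653559] [-2.51850334  0.00865374  1.06485568] [468.25630808   0.         327.85458663]
frame 0.96 [167, 198, 249, 264] [ 0.227 -0.271  0.001]
frame 0.88 [305, 233, 384, 295] [0.524 0.014 0.01 ]
jig 0.62 [295, 212, 505, 324] [0.61 0.14 0.01]
key_round 0.58 [216, 270, 230, 292] [ 0.439 -0.299  0.05 ]
key_round 0.37 [294, 217, 506, 324] [0.614 0.138 0.007]
key_bar 0.81 [235, 324, 266, 350] [ 0.619 -0.3    0.055]
key_square 0.71 [226, 299, 249, 320] [ 0.535 -0.298  0.055]
tin 0.78 [270, 341, 302, 395] [ 0.747 -0.263  0.101]
bottle 0.88 [456, 158, 488, 214] [0.536 0.416 0.119]
mug 0.91 [482, 208, 519, 255] [0.683 0.398 0.093]
mug 0.72 [159, 314, 203, 371] [ 0.541 
[... 673 characters left out ...]
d 0.19 [337, 191, 355, 204] [ 0.523 -0.29   0.052]
key_bar 0.4 [313, 185, 327, 200] [ 0.615 -0.285  0.053]
key_square 0.47 [338, 191, 356, 203] [ 0.517 -0.284  0.057]
key_square 0.24 [275, 171, 298, 209] [ 0.715 -0.227  0.068]
tin 0.75 [277, 174, 296, 208] [ 0.713 -0.222  0.067]
tin 0.4 [330, 300, 373, 334] [ 0.327  0.194 -0.002]
mug 0.93 [168, 309, 214, 347] [0.629 0.459 0.081]
cards 0.69 [341, 174, 383, 198] [ 0.507 -0.41   0.037]
tape 0.8 [329, 300, 370, 334] [ 0.333  0.194 -0.004]
brush 0.79 [271, 345, 355, 370] [0.356 0.379 0.021]
brush 0.55 [364, 197, 379, 207] [ 0.435 -0.291  0.053]
brush 0.16 [222, 298, 251, 363] [0.504 0.461 0.125]
offcut 0.6 [275, 294, 302, 318] [0.48  0.252 0.03 ]
```

View pics/scene0.png

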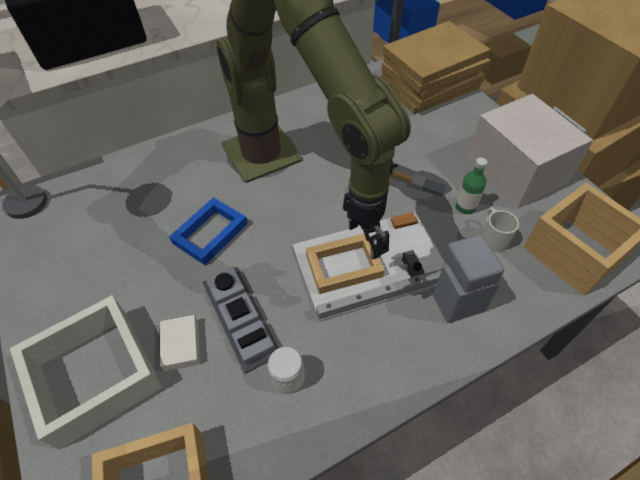

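View pics/side0.png

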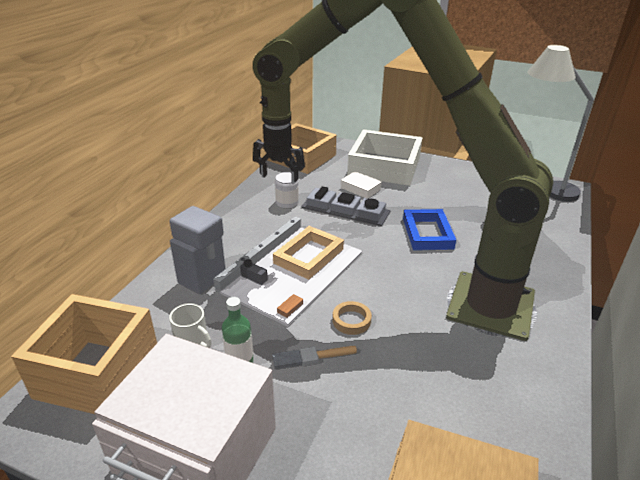

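The scene view shows the pine frame at about (345,265), the dark stop at (412,262) and the column at (470,275). The keys run round (224,281), square (238,308), bar (250,338). Next I fit the poses from the depth cloud.

```bash
python3 - <<'E'
from h import *
f0=cv2.cvtColor(cv2.imread('pics/scene0.png'),cv2.COLOR_BGR2HSV);f1=cv2.cvtColor(cv2.imread('pics/side0.png'),cv2.COLOR_BGR2HSV)
for n,f in(('scene',f0),('side',f1)):
    W=np.load(n+'W.npy');x,y,z=W[...,0],W[...,1],W[...,2];H,S,V=[f[...,i] for i in range(3)]
    def rect(m,lab):
        m=cv2.morphologyEx(m.astype(np.uint8),cv2.MORPH_OPEN,np.ones((2,2)))
        k,l,st,_=cv2.connectedComponentsWithStats(m)
        if k<2: print(n,lab,'none');return
        i=1+np.argmax(st[1:,4]);P=W[l==i]
        r=cv2.minAreaRect((P[:,:2]*1000).astype(np.float32));print(n,lab,len(P),np.round(r[0],1),np.round(r[1],1),round(r[2],2),'z',np.round(np.median(P[:,2]),4));return P
    reg=(x>.4)&(x<.85)&(y>-.2)&(y<.42)
    pine=(H>8)&(H<25)&(S>70)
    rect(reg&pine&(z>.042)&(z<.056)&(y<.2),'frame top')
    bed=rect(reg&(S<40)&(V>110)&(z>.005)&(z<.02),'bed')
    fe=rect(reg&(S<70)&(z>.039)&(z<.053)&(x>.62),'fence top')
    if fe is not None:
        c=fe[:,:2].mean(0);u,s,vt=np.linalg.svd(fe[:,:2]-c,full_matrices=False);print('fence dir',vt[0],c)
    rect(reg&(V<90)&(z>.05)&(z<.085)&(y>.05)&(y<.3)&(x<.75),'stop top')
    rect((x>.5)&(x<.95)&(y>.05)&(y<.4)&(z>.2)&(z<.22)&(S<80),'column top')
    rect((x>.38)&(x<.75)&(y>-.4)&(y<-.2)&(z>.034)&(z<.045),'housing')
    for cx in(.435,.53,.615): rect((abs(x-cx)<.045)&(y>-.38)&(y<-.22)&(z>.046)&(z<.065)&(V<60),'key')
    # rect of black keys
E
```

```text
scene frame top 1257 [570.1   6.9] [191.8 200.4] 77.16 z nan
scene bed 3793 [568.7  81.9] [376.8 259.3] 76.8 z nan
scene fence top 1303 [673.9  44.1] [111.8 335.4] 2.93 z nanTraceback (most recent call last):
  File "<stdin>", line 17, in <module>
    u, s, vh = gufunc(a, signature=signature)
               ~~~~~~^^^^^^^^^^^^^^^^^^^^^^^^
    raise LinAlgError("SVD did not converge")
numpy.linalg.LinAlgError: SVD did not converge
```

```bash
cat >> h.py <<'E'
def ortho(f,z,x0,y1,w,h,s=1000.):
    """top view at height z: image up = +x, left = +y ; pixel (c,r) -> x=x0-r/s, y=y1-c/s"""
    c,r=np.meshgrid(np.arange(w),np.arange(h))
    P=np.stack([x0-r/s,y1-c/s,np.full(c.shape,z)],-1)-np.asarray(f['origin'])
    C=P@rot(f['orientation']);K=f['camera_matrix']
    u=C[...,0]/C[...,2]*K[0,0]+K[0,2];v=C[...,1]/C[...,2]*K[1,1]+K[1,2]
    return cv2.remap(cv2.cvtColor(f['color'],cv2.COLOR_RGB2BGR),u.astype(np.float32),v.astype(np.float32),cv2.INTER_LINEAR)
E
python3 - <<'E'
from h import *
ims=[]
for n in('scene','side'):
    f=grab_frame(n);W=cloud(f);x,y,z=W[...,0],W[...,1],W[...,2]
    hsv=cv2.cvtColor(f['color'],cv2.COLOR_RGB2HSV);H,S,V=[hsv[...,i] for i in range(3)]
    def rect(m,lab):
        k,l,st,_=cv2.connectedComponentsWithStats(m.astype(np.uint8))
        if k<2: print(n,lab,'none');return
        i=1+np.argmax(st[1:,4]);P=W[l==i]
        r=cv2.minAreaRect((P[:,:2]*1000).astype(np.float32));c=P[:,:2].mean(0);vt=np.linalg.svd(P[:,:2]-c,full_matrices=False)[2]
        print(n,lab,len(P),np.round(r[0],1),np.round(r[1],1),round(r[2],1),'z',np.round(np.median(P[:,2]),4),'mean',np.round(c*1000,1),'dir',np.round(vt[0],3))
    reg=(x>.4)&(x<.85)&(y>-.2)&(y<.42)
    rect(reg&(H>8)&(H<25)&(S>70)&(z>.042)&(z<.056)&(y<.17),'frame')
    rect(reg&(S<40)&(V>110)&(z>.005)&(z<.02),'bed')
    rect(reg&(S<60)&(V>60)&(z>.039)&(z<.053)&(x>.62),'fence')
    rect(reg&(V<70)&(z>.05)&(z<.085)&(y>.05)&(y<.3)&(x<.75),'stop')
    rect((x>.5)&(x<.95)&(y>.05)&(y<.4)&(z>.2)&(z<.22)&(S<80),'column')
    for cx in(.435,.53,.615): rect((abs(x-cx)<.045)&(y>-.38)&(y<-.22)&(z>.046)&(z<.065)&(V<60),'key')
    ims.append(ortho(f,.048,.78,.30,400,400,800.))
cv2.imwrite('pics/o0.png',np.hstack(ims))
E
```

```text
scene frame 1285 [530.5   8.8] [180.4 130.9] 77.4 z 0.0477 mean [534.3  -1.7] dir [-0.332 -0.943]
scene bed 3816 [532.   85.2] [383.  224.3] 80.4 z 0.012 mean [546.7  97.3] dir [-0.196 -0.981]
scene fence 1158 [658.9  45.6] [347.6  27.6] 79.5 z 0.0456 mean [658.   34.6] dir [-0.18  -0.984]
scene stop 137 [630.3 162.8] [27.5 67.5] 80.0 z 0.0531 mean [636.8 160.5] dir [ 0.992 -0.127]
scene column 1648 [760.3 213.6] [ 90.2 109.9] 79.4 z 0.2093 mean [763.6 211.2] dir [ 0.988 -0.152]
scene key 229 [ 439.1 -296.8] [44. 45.] 70.3 z 0.0537 mean [ 441.  -297.5] dir [ 0.94 -0.34]
scene key 295 [ 529.4 -297.3] [43.7 45. ] 89.7 z 0.0534 mean [ 530.7 -297.4] dir [ 0.983 -0.183]
scene key 254 [ 618.5 -297.1] [23.6 63.6] 0.5 z 0.0536 mean [ 620.2 -297.4] dir [ 0.009 -1.   ]
side frame 890 [527.8  14.1] [186.3 132.4] 78.6 z 0.0464 mean [526.5  19.5] dir [0.199 0.98 ]
side bed 3934 [539.5  89.1] [387.8 230.7] 79.7 z 0.0108 mean [533.7 148.5] dir [0.477 0.879]
side fence 704 [655.4  67.1] [379.5  40.9] 79.6 z 0.0446 mean [662.9  86. ] dir [0.183 0.983]
side stop 58 [646.1 163.5] [25.7 24.4] 64.4 z 0.0593 mean [645.4 166. ] dir [-0.14  0.99]
side column 871 [758.1 221.2] [ 92.7 113.7] 79.6 z 0.2082 mean [753.9 226.1] dir [-0.988  0.157]
side key 96 [ 435.4 -291.1] [40.  51.1] 19.9 z 0.0521 mean [ 434.2 -288.6] dir [-0.088  0.996]
side key 106 [ 523.5 -293.3] [42.7 55.7] 0.7 z 0.052 mean [ 523.9 -289.1] dir [0.055 0.998]
side key 75 [ 615.4 -294.4] [24.3 68.5] 1.4 z 0.0517 mean [ 613.6 -290.2] dir [0.023 1.   ]
```

View pics/o0.png

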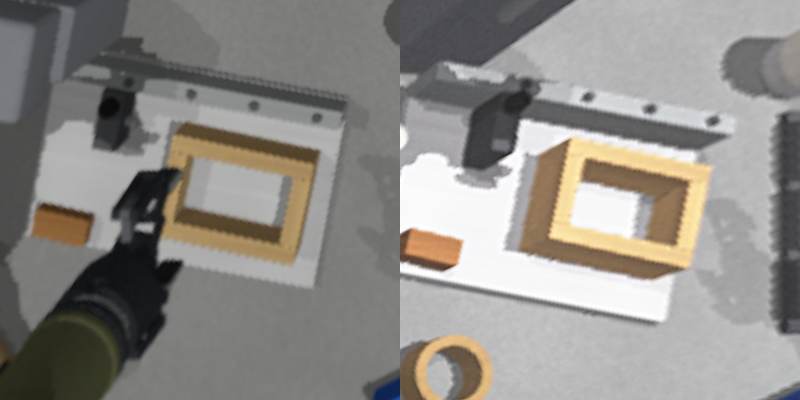

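Top view: the frame is clear of the fence by about 40 mm and of the stop by about 60 mm, with the offcut off to the side. Jig yaw is about -10.4° and the frame centre is near (0.529, 0.011). I'll push from inside the opening with the fingers shut.

>>> {"api": "apply_moves", "payload": {"increments": [0.6,-4.8,0,5.2,1.1,-9.5,0,10.4,1.1,-9.5,0,10.4,1.1,-9.5,0,10.4], "gripper": 0}}

```text
t: 2.0
tcp_pos: [0.5313, 0.0111, 0.2318]
orientation: [3.139, -0.001, 1.39]
ft_force: [0.1, 0.1, 0.6]
grip_width: 0.0119
gripper_force: 0.0
```

```bash
python3 - <<'E'
from h import *
for i in range(4):
    grab_frame('wrist') if i else None
    s=observe();print(np.round(s['tcp_pos'],4),np.round(s['orientation'],3),np.round(s['ft_force'],2))
f=grab_frame('side');g=grab_frame('scene')
cv2.imwrite('pics/o1.png',np.hstack([ortho(g,.048,.78,.30,400,400,800.),ortho(f,.048,.78,.30,400,400,800.)]))
E
```

```text
[0.5313 0.0111 0.2318] [ 3.139e+00 -1.000e-03  1.390e+00] [0.09 0.06 0.63]
[0.5317 0.0111 0.2317] [ 3.139e+00 -1.000e-03  1.389e+00] [-0.28 -0.73  0.14]
[0.5318 0.011  0.2316] [ 3.139e+00 -1.000e-03  1.389e+00] [-0.4  -0.32  0.1 ]
[0.5316 0.011  0.2314] [ 3.140e+00 -1.000e-03  1.389e+00] [-0.14  0.36 -0.43]
```

View pics/o1.png

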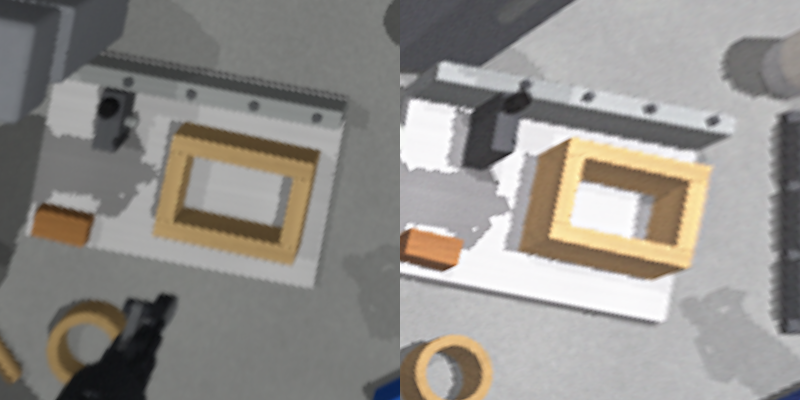

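The fingers are clear above the opening and the frame is fully visible, with its centre near (0.531, 0.009). I'll descend into the opening now.

>>> {"api": "apply_moves", "payload": {"increments": [0,0,5.5,0,0,0,11,0,0,0,16.5,0,0,0,20.5,0,0,0,20.5,0]}}

```text
t: 2.88
tcp_pos: [0.5284, 0.011, 0.0237]
orientation: [-3.136, 0.002, 1.39]
ft_force: [0.7, -0.2, -0.1]
grip_width: 0.0003
gripper_force: 0.0
```

>>> {"api": "apply_moves", "payload": {"increments": [0,0.5,0,0,0,1,0,0,0,1.5,0,0,0,1.5,0,0]}}

```text
t: 3.38
tcp_pos: [0.546, 0.0081, 0.0272]
orientation: [3.139, -0.001, 1.389]
ft_force: [0.4, -0.1, -1.0]
grip_width: 0.0001
gripper_force: 0.0
```

>>> {"api": "apply_moves", "payload": {"increments": [0,0.4,0,0,0,0.8,0,0,0,1.2,0,0,0,1.6,0,0,0,2,0,0]}}

```text
t: 4.0
tcp_pos: [0.5624, 0.0049, 0.0261]
orientation: [-3.137, 0.001, 1.39]
ft_force: [-4.5, 0.6, 3.2]
grip_width: -0.0003
gripper_force: 2.5
```

>>> {"api": "apply_moves", "payload": {"increments": [0,0.3,0,0,0,0.6,0,0,0,0.9,0,0,0,1.2,0,0,0,1.5,0,0]}}

```text
t: 4.62
tcp_pos: [0.5797, 0.0019, 0.0262]
orientation: [3.141, -0.0, 1.389]
ft_force: [-0.9, 0.8, -1.3]
grip_width: 0.0001
gripper_force: 0.7
```

```bash
python3 - <<'E'
from h import *
f=grab_frame('side');g=grab_frame('scene');s=observe();print(s['tcp_pos'],s['ft_force'])
cv2.imwrite('pics/o2.png',np.hstack([ortho(g,.048,.78,.30,400,400,800.),ortho(f,.048,.78,.30,400,400,800.)]))
E
```

```text
[0.58013715 0.00184193 0.02638663] [-1.29760105 -0.45723259 -0.44160281]
```

View pics/o2.png

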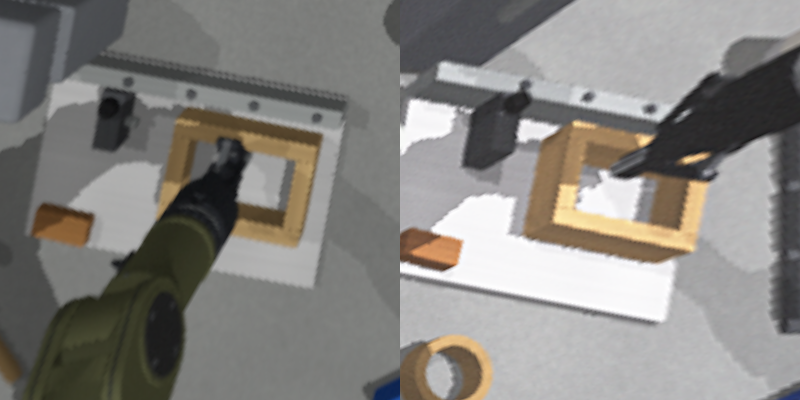

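The frame follows the fingers and is about 15–20 mm short of the fence. I'll approach slowly from here.

>>> {"api": "apply_moves", "payload": {"increments": [0,0.2,0,0,0,0.4,0,0,0,0.6,0,0,0,0.8,0,0,0,1.0,0,0]}}

```text
t: 5.35
tcp_pos: [0.589, 0.0002, 0.0263]
orientation: [-3.141, 0.0, 1.389]
ft_force: [-4.2, 0.6, 2.1]
grip_width: -0.0008
gripper_force: 1.8
```

>>> {"api": "apply_moves", "payload": {"increments": [0,0.1,0,0,0,0.2,0,0,0,0.3,0,0,0,0.3,0,0]}}

```text
t: 5.85
tcp_pos: [0.5922, -0.0004, 0.0263]
orientation: [3.141, -0.0, 1.389]
ft_force: [-3.4, 0.5, 2.8]
grip_width: 0.0001
gripper_force: 1.6
```

>>> {"api": "apply_moves", "payload": {"increments": [0,0.1,0,0,0,0.2,0,0,0,0.2,0,0]}}

```text
t: 6.22
tcp_pos: [0.5943, -0.0007, 0.0263]
orientation: [3.141, -0.0, 1.389]
ft_force: [-3.6, 0.2, 1.9]
grip_width: 0.0001
gripper_force: 1.7
```

>>> {"api": "apply_moves", "payload": {"increments": [0,0.1,0,0,0,0.2,0,0,0,0.2,0,0]}}

```text
t: 6.6
tcp_pos: [0.5963, -0.0011, 0.0263]
orientation: [3.141, -0.0, 1.389]
ft_force: [-2.7, 0.8, 2.3]
grip_width: -0.0001
gripper_force: 1.7
```

>>> {"api": "apply_moves", "payload": {"increments": [0,0.1,0,0,0,0.2,0,0,0,0.2,0,0]}}

```text
t: 6.98
tcp_pos: [0.5982, -0.0015, 0.0263]
orientation: [3.141, -0.0, 1.389]
ft_force: [-3.9, 1.8, 3.1]
grip_width: 0.0002
gripper_force: 1.8
```

>>> {"api": "apply_moves", "payload": {"increments": [0,0.1,0,0,0,0.2,0,0,0,0.2,0,0]}}

```text
t: 7.35
tcp_pos: [0.6002, -0.0018, 0.0263]
orientation: [3.141, -0.0, 1.389]
ft_force: [-3.6, 0.1, 2.5]
grip_width: -0.0001
gripper_force: 1.8
```

>>> {"api": "apply_moves", "payload": {"increments": [0,0.1,0,0,0,0.2,0,0,0,0.2,0,0]}}

```text
t: 7.72
tcp_pos: [0.6015, -0.0021, 0.0263]
orientation: [-3.141, 0.0, 1.389]
ft_force: [-5.4, 1.6, 4.8]
grip_width: -0.0001
gripper_force: 2.7
```

```bash
cat > m.py <<'E'
from h import *
for n in('scene','side'):
    f=grab_frame(n);W=cloud(f);x,y,z=W[...,0],W[...,1],W[...,2]
    hsv=cv2.cvtColor(f['color'],cv2.COLOR_RGB2HSV);H,S,V=[hsv[...,i] for i in range(3)]
    reg=(x>.4)&(x<.85)&(y>-.2)&(y<.42)
    def line(m,lab):
        P=W[m][:,:2];ex=np.array([.9836,-.1805]);ey=np.array([.1805,.9836]);a=P@ex;b=P@ey
        e=[(c,np.percentile(a[abs(b-c)<.006],[2,98])) for c in np.arange(-.13,.25,.03) if (abs(b-c)<.006).sum()>4]
        print(n,lab,'y range',np.round(np.percentile(b,[.5,99.5])*1000,1),[(round(c*1000),np.round(q*1000).tolist()) for c,q in e])
    line(reg&(H>8)&(H<25)&(S>70)&(z>.042)&(z<.056)&(y<.18),'frame')
    line(reg&(S<60)&(V>60)&(z>.041)&(z<.053)&(x>.62),'fence')
    line(reg&(V<70)&(z>.052)&(z<.085)&(y>.1)&(y<.25)&(x<.75)&(x>.59),'stop')
s=observe();print(s['tcp_pos'],s['ft_force'],s['t'])
E
python3 m.py
```

```text
scene frame y range [ 13.7 193.6] [(20, [501.0, 624.0]), (50, [499.0, 625.0]), (80, [500.0, 627.0]), (110, [616.0, 627.0]), (140, [608.0, 628.0]), (170, [543.0, 627.0]), (200, [514.0, 569.0])]
scene fence y range [ -8.2 529.5] [(-10, [633.0, 651.0]), (20, [629.0, 651.0]), (50, [628.0, 652.0]), (80, [628.0, 651.0]), (110, [629.0, 652.0]), (140, [623.0, 650.0]), (170, [629.0, 651.0]), (200, [629.0, 651.0]), (230, [629.0, 652.0])]
scene stop y range [260.2 296.3] []
side frame y range [ 17.5 198.6] [(20, [496.0, 587.0]), (50, [495.0, 607.0]), (80, [493.0, 518.0]), (110, [495.0, 623.0]), (140, [496.0, 625.0]), (170, [496.0, 623.0]), (200, [498.0, 619.0])]
side fence y range [ 91.6 533.2] [(110, [630.0, 651.0]), (140, [627.0, 649.0]), (170, [628.0, 648.0]), (200, [625.0, 647.0]), (230, [625.0, 649.0])]
side stop y range [265.6 293.2] []
[ 0.6014506  -0.00211704  0.02630439] [-5.07176422  1.47994487  4.99750782] 7.825
```

>>> {"api": "apply_moves", "payload": {"increments": [0,0.05,0,0,0,0.1,0,0,0,0.1,0,0]}}

```text
t: 8.2
tcp_pos: [0.6017, -0.0022, 0.0263]
orientation: [-3.139, 0.0, 1.389]
ft_force: [-7.2, 1.8, 6.1]
grip_width: 0.0002
gripper_force: 3.3
```

>>> {"api": "apply_moves", "payload": {"increments": [0,0.05,0,0,0,0.1,0,0,0,0.1,0,0]}}

```text
t: 8.57
tcp_pos: [0.6021, -0.0024, 0.0262]
orientation: [-3.138, 0.001, 1.389]
ft_force: [-8.0, 0.8, 5.7]
grip_width: -0.0001
gripper_force: 3.9
```

>>> {"api": "apply_moves", "payload": {"increments": [0,0.05,0,0,0,0.1,0,0,0,0.1,0,0]}}

```text
t: 8.95
tcp_pos: [0.6021, -0.0024, 0.0263]
orientation: [-3.136, 0.001, 1.39]
ft_force: [-9.8, 1.9, 8.6]
grip_width: 0.0
gripper_force: 4.9
```

The frame is flush against the fence: the TCP stopped advancing and force is rising to about 10 N. I'll back off to the centreline and go for the +y rail.

>>> {"api": "apply_moves", "payload": {"increments": [0,-1.7,0,0,0,-3.3,0,0,1.5,-3.3,0,0,3,-3.3,0,0,4.5,-3.3,0,0]}}

```text
t: 9.57
tcp_pos: [0.5822, 0.0496, 0.0264]
orientation: [3.139, -0.002, 1.39]
ft_force: [0.6, 0.0, -0.2]
grip_width: 0.0001
gripper_force: 0.0
```

```bash
python3 m.py
```

```text
scene frame y range [ 13.3 191.8] [(20, [501.0, 626.0]), (50, [501.0, 628.0]), (80, [501.0, 627.0]), (110, [503.0, 628.0]), (140, [502.0, 628.0]), (170, [588.0, 628.0])]
scene fence y range [ -7.7 532.5] [(-10, [634.0, 651.0]), (20, [630.0, 650.0]), (50, [629.0, 651.0]), (80, [627.0, 651.0]), (110, [629.0, 652.0]), (140, [607.0, 652.0]), (170, [629.0, 652.0]), (200, [627.0, 652.0]), (230, [630.0, 652.0])]
scene stop y range [260.5 296.8] []
side frame y range [ 15.9 199.4] [(20, [500.0, 615.0]), (50, [494.0, 518.0]), (80, [494.0, 516.0]), (110, [495.0, 516.0]), (140, [496.0, 622.0]), (170, [498.0, 623.0]), (200, [496.0, 620.0])]
side fence y range [120.5 535.8] [(140, [627.0, 648.0]), (170, [630.0, 649.0]), (200, [626.0, 647.0]), (230, [627.0, 648.0])]
side stop y range [269.3 292.3] []
[0.58182404 0.05147688 0.02640061] [-0.33571313  0.16164601  0.31743079] 9.675
```

>>> {"api": "apply_moves", "payload": {"increments": [0.4,0,0,0,0.8,0,0,0,1.2,0,0,0,1.6,0,0,0,2.0,0,0,0]}}

```text
t: 10.3
tcp_pos: [0.5839, 0.0665, 0.0263]
orientation: [-3.141, 0.001, 1.388]
ft_force: [-0.5, -3.3, 0.9]
grip_width: 0.0
gripper_force: 1.3
```

>>> {"api": "apply_moves", "payload": {"increments": [0.3,0,0,0,0.6,0,0,0,0.9,0,0,0,1.2,0,0,0,1.5,0,0,0]}}

```text
t: 10.92
tcp_pos: [0.5867, 0.0822, 0.0263]
orientation: [-3.141, -0.0, 1.389]
ft_force: [-0.8, -2.9, -0.8]
grip_width: -0.0001
gripper_force: 1.2
```

```bash
python3 m.py
```

```text
scene frame y range [ 38.7 217.5] [(50, [502.0, 625.0]), (80, [500.0, 626.0]), (110, [500.0, 627.0]), (140, [501.0, 627.0]), (170, [501.0, 627.0]), (200, [588.0, 628.0])]
scene fence y range [ -7.4 530.8] [(-10, [632.0, 651.0]), (20, [628.0, 651.0]), (50, [628.0, 651.0]), (80, [629.0, 652.0]), (110, [630.0, 651.0]), (140, [606.0, 652.0]), (170, [606.0, 653.0]), (200, [629.0, 651.0]), (230, [628.0, 653.0])]
scene stop y range [259.6 295.3] []
side frame y range [ 42.5 226. ] [(50, [499.0, 614.0]), (80, [495.0, 513.0]), (110, [495.0, 515.0]), (140, [494.0, 517.0]), (170, [495.0, 622.0]), (200, [496.0, 625.0]), (230, [496.0, 613.0])]
side fence y range [ -0.8 535.5] [(20, [627.0, 634.0]), (170, [627.0, 649.0]), (200, [625.0, 651.0]), (230, [623.0, 650.0])]
side stop y range [267.1 301.3] []
[0.58690675 0.08297445 0.02629782] [-0.76408603 -0.8103      0.50747245] 11.025
```

>>> {"api": "apply_moves", "payload": {"increments": [0.4,0,0,0,0.8,0,0,0,1.2,0,0,0,1.6,0,0,0,2.0,0,0,0]}}

```text
t: 11.65
tcp_pos: [0.5904, 0.1019, 0.0263]
orientation: [3.142, -0.0, 1.389]
ft_force: [-0.6, -2.8, 0.1]
grip_width: -0.0002
gripper_force: 1.1
```

>>> {"api": "apply_moves", "payload": {"increments": [0.2,0,0,0,0.4,0,0,0,0.6,0,0,0,0.8,0,0,0,1.0,0,0,0]}}

```text
t: 12.28
tcp_pos: [0.5922, 0.1115, 0.0263]
orientation: [3.142, -0.0, 1.389]
ft_force: [-0.6, -2.6, -0.5]
grip_width: 0.0001
gripper_force: 1.1
```

>>> {"api": "apply_moves", "payload": {"increments": [0.1,0,0,0,0.2,0,0,0,0.3,0,0,0,0.4,0,0,0]}}

```text
t: 12.78
tcp_pos: [0.5929, 0.1154, 0.0263]
orientation: [3.142, 0.0, 1.389]
ft_force: [-0.7, -1.5, -0.3]
grip_width: 0.0001
gripper_force: 1.1
```

```bash
python3 m.py
```

```text
scene frame y range [ 72.6 251.2] [(80, [503.0, 626.0]), (110, [503.0, 627.0]), (140, [502.0, 627.0]), (170, [500.0, 627.0]), (200, [501.0, 628.0]), (230, [586.0, 628.0])]
scene fence y range [ -7.8 530.7] [(-10, [632.0, 651.0]), (20, [629.0, 651.0]), (50, [628.0, 651.0]), (80, [628.0, 652.0]), (110, [629.0, 652.0]), (140, [607.0, 651.0]), (170, [606.0, 651.0]), (200, [605.0, 651.0]), (230, [630.0, 652.0])]
scene stop y range [207.  296.1] [(230, [569.0, 580.0])]
side frame y range [ 76.1 258. ] [(80, [497.0, 618.0]), (110, [496.0, 518.0]), (140, [495.0, 518.0]), (170, [495.0, 515.0]), (200, [498.0, 514.0]), (230, [496.0, 621.0])]
side fence y range [ -2.  536.3] [(20, [628.0, 649.0]), (50, [623.0, 644.0]), (200, [628.0, 651.0]), (230, [627.0, 649.0])]
side stop y range [226.4 299.8] [(230, [559.0, 591.0])]
[0.59298743 0.11569315 0.02630626] [-0.54300082 -0.65428225  0.49843831] 12.875
```

>>> {"api": "apply_moves", "payload": {"increments": [0.1,0,0,0,0.2,0,0,0,0.3,0,0,0,0.3,0,0,0]}}

```text
t: 13.38
tcp_pos: [0.5935, 0.1187, 0.0263]
orientation: [3.141, -0.0, 1.39]
ft_force: [-1.0, -2.0, -1.8]
grip_width: -0.0002
gripper_force: 0.9
```

>>> {"api": "apply_moves", "payload": {"increments": [0.1,0,0,0,0.2,0,0,0,0.2,0,0,0]}}

```text
t: 13.75
tcp_pos: [0.5939, 0.1206, 0.0263]
orientation: [3.141, -0.0, 1.389]
ft_force: [-0.8, -2.0, -1.6]
grip_width: 0.0002
gripper_force: 0.9
```

>>> {"api": "apply_moves", "payload": {"increments": [0.1,0,0,0,0.2,0,0,0,0.2,0,0,0]}}

```text
t: 14.12
tcp_pos: [0.5942, 0.1225, 0.0263]
orientation: [3.141, -0.0, 1.39]
ft_force: [0.6, -1.7, -1.0]
grip_width: 0.0002
gripper_force: 1.0
```

>>> {"api": "apply_moves", "payload": {"increments": [0.1,0,0,0,0.2,0,0,0,0.2,0,0,0]}}

```text
t: 14.5
tcp_pos: [0.5942, 0.1225, 0.0263]
orientation: [-3.141, 0.002, 1.388]
ft_force: [-0.7, -4.8, 1.5]
grip_width: 0.0001
gripper_force: 2.7
```

TCP has stopped and force is rising, so the frame is on the stop. I'll firm it up gently.

>>> {"api": "apply_moves", "payload": {"increments": [0.1,0,0,0,0.15,0,0,0,0.15,0,0,0]}}

```text
t: 14.88
tcp_pos: [0.5942, 0.1225, 0.0263]
orientation: [-3.141, 0.004, 1.387]
ft_force: [-1.6, -7.2, 3.1]
grip_width: 0.0002
gripper_force: 3.8
```

```bash
python3 m.py
```

```text
scene frame y range [ 79.8 260.2] [(80, [505.0, 625.0]), (110, [502.0, 626.0]), (140, [501.0, 628.0]), (170, [500.0, 628.0]), (200, [502.0, 627.0]), (230, [505.0, 627.0])]
scene fence y range [ -8.6 533.7] [(-10, [634.0, 651.0]), (20, [628.0, 651.0]), (50, [628.0, 651.0]), (80, [629.0, 650.0]), (110, [628.0, 652.0]), (140, [607.0, 651.0]), (170, [606.0, 651.0]), (200, [605.0, 652.0]), (230, [623.0, 652.0])]
scene stop y range [213.7 295.4] [(230, [570.0, 584.0])]
side frame y range [ 82.6 264.8] [(80, [500.0, 627.0]), (110, [493.0, 605.0]), (140, [494.0, 518.0]), (170, [496.0, 517.0]), (200, [497.0, 576.0]), (230, [496.0, 624.0])]
side fence y range [  1.4 535.2] [(20, [628.0, 645.0]), (50, [624.0, 648.0]), (200, [638.0, 649.0]), (230, [626.0, 649.0])]
side stop y range [235.3 291.7] []
[0.59417492 0.12254091 0.02634527] [-2.39382897 -7.80051934  1.98746358] 14.975
```

>>> {"api": "apply_moves", "payload": {"increments": [-3,0,0,0,-5.8,0,0,0,-5.8,1.4,0,0,-5.8,2.6,0,0,-5.8,2.8,0,0]}}

```text
t: 15.6
tcp_pos: [0.6133, 0.0649, 0.0265]
orientation: [3.14, -0.002, 1.39]
ft_force: [0.6, 0.1, -0.8]
grip_width: -0.0001
gripper_force: 0.0
```

>>> {"api": "apply_moves", "payload": {"increments": [0,0.1,0,0,0,0.2,0,0,0,0.3,0,0,0,0.4,0,0]}}

```text
t: 16.1
tcp_pos: [0.6139, 0.0636, 0.0262]
orientation: [-3.138, 0.0, 1.39]
ft_force: [-5.5, 1.7, 4.4]
grip_width: -0.0002
gripper_force: 2.9
```

>>> {"api": "apply_moves", "payload": {"increments": [0,0.1,0,0,0,0.2,0,0,0,0.2,0,0]}}

```text
t: 16.48
tcp_pos: [0.6144, 0.0634, 0.0262]
orientation: [-3.135, 0.001, 1.39]
ft_force: [-7.4, 1.8, 6.5]
grip_width: -0.0001
gripper_force: 3.9
```

>>> {"api": "apply_moves", "payload": {"increments": [0,-2.2,0,0,2.5,-2.2,0,0,4.8,-2.2,0,0,5.2,-2.2,0,0,5.4,-2.2,0,0]}}

```text
t: 17.1
tcp_pos: [0.6061, 0.1194, 0.0262]
orientation: [3.141, 0.0, 1.389]
ft_force: [-0.6, 0.0, 0.4]
grip_width: -0.0
gripper_force: 0.0
```

>>> {"api": "apply_moves", "payload": {"increments": [0.1,0,0,0,0.2,0,0,0,0.3,0,0,0,0.3,0,0,0]}}

```text
t: 17.6
tcp_pos: [0.6061, 0.1203, 0.0263]
orientation: [-3.141, 0.003, 1.388]
ft_force: [-0.9, -4.5, 1.1]
grip_width: -0.0002
gripper_force: 2.7
```

>>> {"api": "apply_moves", "payload": {"increments": [0.1,0,0,0,0.2,0,0,0,0.2,0,0,0]}}

```text
t: 17.98
tcp_pos: [0.6061, 0.1203, 0.0263]
orientation: [-3.141, 0.006, 1.387]
ft_force: [-2.1, -7.9, 2.8]
grip_width: 0.0004
gripper_force: 4.2
```

Both faces are seated, at the same TCP positions as the first contact. I'll back off and lift out.

>>> {"api": "apply_moves", "payload": {"increments": [-2.5,-1,0,0,-2.5,-1,-5,0,-2.5,-1,-10,0,-2.5,-1,-14,0,-2.5,-1,-14,0]}}

```text
t: 18.6
tcp_pos: [0.595, 0.1036, 0.1699]
orientation: [3.134, -0.005, 1.39]
ft_force: [-0.1, 0.7, -1.0]
grip_width: -0.0005
gripper_force: 0.0
```

>>> {"api": "apply_moves", "payload": {"increments": [-6,-1,0,0,-12,-2,0,0,-18,-4,0,0,-24,-5,0,0,-30,-6,0,0]}}

```text
t: 19.23
tcp_pos: [0.4784, -0.1832, 0.1654]
orientation: [-3.141, -0.001, 1.39]
ft_force: [1.1, 0.3, -0.1]
grip_width: -0.0001
gripper_force: 0.0
```

```bash
python3 m.py; python3 - <<'E'
from h import *
f=grab_frame('side');g=grab_frame('scene');s=observe();print(s['tcp_pos'],s['orientation'],s['ft_force'])
cv2.imwrite('pics/o3.png',np.hstack([ortho(g,.048,.78,.32,400,420,1000.),ortho(f,.048,.78,.32,400,420,1000.)]))
cv2.imwrite('pics/k.png',np.hstack([ortho(g,.054,.70,-.2,200,350,1000.),ortho(f,.054,.7,-.2,200,350,1000.)]))
E
```

```text
scene frame y range [ 80.  260.7] [(80, [503.0, 626.0]), (110, [499.0, 627.0]), (140, [501.0, 627.0]), (170, [501.0, 628.0]), (200, [501.0, 628.0]), (230, [502.0, 627.0])]
scene fence y range [ -7.5 529.5] [(-10, [632.0, 651.0]), (20, [629.0, 651.0]), (50, [628.0, 652.0]), (80, [629.0, 651.0]), (110, [630.0, 652.0]), (140, [607.0, 651.0]), (170, [606.0, 651.0]), (200, [607.0, 652.0]), (230, [629.0, 652.0])]
scene stop y range [262.5 297.4] []
side frame y range [ 82.3 264.4] [(80, [516.0, 625.0]), (110, [496.0, 623.0]), (140, [496.0, 623.0]), (170, [497.0, 625.0]), (200, [496.0, 623.0]), (230, [496.0, 625.0])]
side fence y range [-5.000e-01  5.312e+02] [(20, [627.0, 647.0]), (50, [625.0, 648.0]), (80, [625.0, 648.0]), (110, [626.0, 649.0]), (140, [624.0, 647.0]), (170, [627.0, 649.0]), (200, [627.0, 648.0]), (230, [630.0, 650.0])]
side stop y range [269.8 289.5] []
[ 0.47468022 -0.19067778  0.16514236] [-0.75626202  0.23774464 -0.63980498] 19.325
[ 0.47846053 -0.18330735  0.16544128] [-3.14051902e+00 -7.75304194e-04  1.38610076e+00] [-0.10264651  0.7820657   0.21002026]
```

View pics/o3.png

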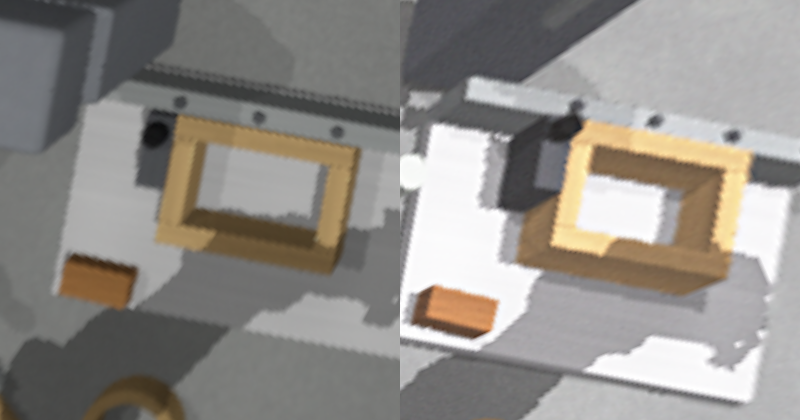

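View pics/k.png

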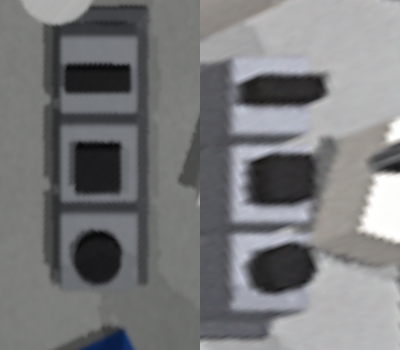

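The frame sits flush on the fence and stop in both views. The keys read, bottom to top, round, square, bar, with the round key at about (0.438, -0.294). I'll go above the round key.

>>> {"api": "apply_moves", "payload": {"increments": [-5.5,-0.9,0,0,-10.8,-1.8,0,0,-10.8,-1.8,5,0,-10.8,-1.8,9,0,-10.8,-1.8,9,0]}}

```text
t: 20.05
tcp_pos: [0.4414, -0.2821, 0.0737]
orientation: [-3.136, -0.004, 1.393]
ft_force: [0.1, 0.8, 1.0]
grip_width: 0.0001
gripper_force: 0.0
```

>>> {"api": "apply_moves", "payload": {"increments": [0,0,0.5,0,0,0,1,0,0,0,1.4,0,0,0,1.8,0,0,0,1.8,0]}}

```text
t: 20.68
tcp_pos: [0.442, -0.2855, 0.0582]
orientation: [-3.141, -0.0, 1.389]
ft_force: [-0.9, 0.5, -0.5]
grip_width: -0.0
gripper_force: 0.0
```

>>> {"api": "apply_moves", "payload": {"increments": [-0.9,-0.2,0,0,-0.9,-0.2,0.4,0,-0.9,-0.2,0.8,0,-0.9,-0.2,1.2,0,-0.9,-0.2,1.2,0]}}

```text
t: 21.3
tcp_pos: [0.4383, -0.2948, 0.0464]
orientation: [3.142, 0.001, 1.389]
ft_force: [-1.4, -2.5, 5.8]
grip_width: 0.0001
gripper_force: 2.9
```

>>> {"api": "apply_moves", "payload": {"increments": [0,0,0.2,0,0,0,0.3,0,0,0,0.3,0]}}

```text
t: 21.68
tcp_pos: [0.4383, -0.2948, 0.0455]
orientation: [3.141, 0.002, 1.389]
ft_force: [-4.4, 0.5, 24.9]
grip_width: -0.0003
gripper_force: 12.5
```

The round key is bottomed: force is 25 N and z stopped at 45.5 mm. I'll release it and go to the bar key.

>>> {"api": "apply_moves", "payload": {"increments": [0,0,-2,0,0,0,-6,0,1.1,6,-6,0,2.1,12,-6,0,3.1,17.6,-6,0]}}

```text
t: 22.3
tcp_pos: [0.6192, -0.2943, 0.1031]
orientation: [3.141, -0.001, 1.39]
ft_force: [0.4, -1.3, -0.4]
grip_width: -0.0002
gripper_force: 0.0
```

>>> {"api": "apply_moves", "payload": {"increments": [0,0,0,0,0,0,2,0,0,0,3.6,0,0,0,3.6,0]}}

```text
t: 22.8
tcp_pos: [0.6142, -0.295, 0.0646]
orientation: [-3.136, -0.001, 1.389]
ft_force: [-0.5, -0.7, 0.5]
grip_width: -0.0001
gripper_force: 0.0
```

>>> {"api": "apply_moves", "payload": {"increments": [0,0.2,0.5,0,0,0.2,1.0,0,0,0.2,1.5,0,0,0.2,1.9,0,0,0.2,1.9,0]}}

```text
t: 23.42
tcp_pos: [0.6194, -0.2957, 0.0487]
orientation: [3.141, 0.0, 1.389]
ft_force: [-1.4, 0.7, 4.4]
grip_width: -0.0002
gripper_force: 2.1
```

>>> {"api": "apply_moves", "payload": {"increments": [0,0,0.1,0,0,0,0.2,0,0,0,0.2,0]}}

```text
t: 23.8
tcp_pos: [0.6194, -0.2957, 0.0467]
orientation: [3.141, 0.0, 1.389]
ft_force: [-0.9, 0.3, 5.3]
grip_width: 0.0003
gripper_force: 2.8
```

>>> {"api": "apply_moves", "payload": {"increments": [0,0,0.1,0,0,0,0.2,0,0,0,0.3,0,0,0,0.3,0]}}

```text
t: 24.3
tcp_pos: [0.6195, -0.2958, 0.0458]
orientation: [3.141, 0.0, 1.389]
ft_force: [-5.1, 2.2, 17.3]
grip_width: -0.0001
gripper_force: 8.7
```

>>> {"api": "apply_moves", "payload": {"increments": [0,0,-2,0,0,0,-6,0,0,0,-11,0,0,0,-13,0,0,0,-13,0]}}

```text
t: 24.92
tcp_pos: [0.6201, -0.2959, 0.1751]
orientation: [3.138, 0.001, 1.389]
ft_force: [-0.4, 0.6, -0.7]
grip_width: -0.0001
gripper_force: 0.0
```

>>> {"api": "apply_moves", "payload": {"increments": [3,-2,0,0,6,-4,0,0,9,-6,0,0,9,-6,0,0,9,-6,0,0]}}

```text
t: 25.55
tcp_pos: [0.5758, -0.1968, 0.1722]
orientation: [-3.14, 0.001, 1.389]
ft_force: [-0.2, -0.9, 0.2]
grip_width: -0.0001
gripper_force: 0.0
```

```bash
python3 m.py; python3 - <<'E'
from h import *
g=grab_frame('scene');save(g,'end.png')
W=cloud(g);x,y,z=W[...,0],W[...,1],W[...,2];V=g['color'].max(-1)
for c in(.439,.529,.618):
    m=(abs(x-c)<.008)&(abs(y+.297)<.012);print(c,np.median(z[m]))
E
```

```text
scene frame y range [ 79.9 260.4] [(80, [503.0, 626.0]), (110, [501.0, 627.0]), (140, [501.0, 627.0]), (170, [501.0, 627.0]), (200, [502.0, 628.0]), (230, [501.0, 628.0])]
scene fence y range [ -8.6 529.8] [(-10, [633.0, 651.0]), (20, [628.0, 651.0]), (50, [627.0, 651.0]), (80, [628.0, 652.0]), (110, [629.0, 651.0]), (140, [607.0, 651.0]), (170, [605.0, 650.0]), (200, [606.0, 652.0]), (230, [629.0, 652.0])]
scene stop y range [264.1 296.3] []
side frame y range [ 82.6 264.7] [(80, [511.0, 620.0]), (110, [495.0, 621.0]), (140, [496.0, 621.0]), (170, [495.0, 625.0]), (200, [495.0, 624.0]), (230, [497.0, 626.0])]
side fence y range [  0.6 534.4] [(20, [627.0, 647.0]), (50, [626.0, 650.0]), (80, [626.0, 649.0]), (110, [624.0, 648.0]), (140, [627.0, 648.0]), (170, [628.0, 649.0]), (200, [626.0, 650.0]), (230, [629.0, 650.0])]
side stop y range [267.9 294.6] []
[ 0.57620482 -0.19767153  0.17257593] [-0.99470467 -0.12040343 -1.07807481] 25.65
0.439 0.05385925295034366
0.529 0.05391912799497334
0.618 0.054334692323762646
```

View pics/end.png

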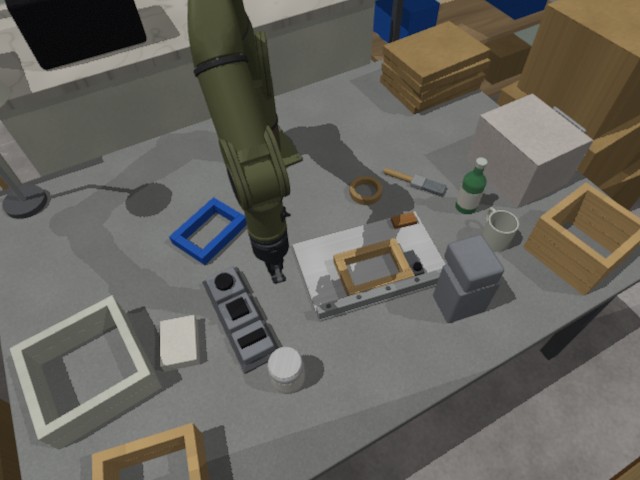

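The frame is against the fence and stop at about (375,268), all three keys are up at about 54 mm, and the surroundings are undisturbed. Handing in.

```bash
python3 -c "
from h import *
print(close_job())"
```

```text
the job is handed in; nothing more can be done
None
```

The job is handed in at about 26 s: the frame is flat on the fence and home on the stop (push readings stayed under about 13 N), and the round key then the bar key were pressed fully and came back up; the pin's travel was judged from the frame stopping dead, not seen directly.

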